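Find the binding roller of the tray bed and pull it for repair

ROBOT

A 6-joint arm with a two-finger parallel gripper is mounted at the origin on the work surface. World frame = base frame: x ahead of the robot, y to its left, z up, the work surface at z = 0. Lengths are in mm, angles in rad, forces in N, time in s.
With the tool pointing down it reaches from about 250 to 775 mm from the base axis. Payload 4 kg.
Tool frame: the origin (TCP) lies midway between the tips of the shut fingers; the grasp point (between the pads) lies env.grip_point_offset behind it (env.grip_point_offset is the distance from the TCP to the grasp point, in mm); x points along the fingers, y is the direction in which the jaws open and shut, and the axes are right-handed (so a half turn about x gives the same grasp; the last joint's range is limited). The gripper opens to 85 mm and grips with 20 to 120 N. Pads are 22 mm wide; open, the fingers measure 114 mm over their backs; the gripper's body (76 mm by 85 mm) begins 54 mm behind the grasp point. The pads swing forward as they close: fully open they stand 13 mm farther back than shut.
Start: joints at [1.033, 0.087, 1.371, -0, 1.684, -0.103], TCP at [231.687, 498.838, 231.341] pointing down, gripper open.
Joint ranges: [-3.1, 3.1], [-0.76, 2.03], [0.27, 2.55], [-1.08, 4.22], [0.17, 2.65], [-2.57, 2.57]. Speed limits (rad/s): [2.79, 2.79, 3.14, 3.14, 3.14, 3.14].

INTERFACE

Orientations are given as a 3x3 rotation matrix whose columns are the frame's x, y, z axes.
In Python, from plant import env gives the robot as it stands. The module is installed in compiled form; this text tells all that it offers.
- The arm moves only by the tool carry_out, never from a script. Its argument "rows" is one flat list of numbers, 5 for each row, row after row: the shift along the tool's x, y, z in mm, then the turn about the tool's x in rad, then the opening, from 0 (shut) to 1 (fully open). A call has 1 to 12 rows; each row is the pose to reach, as a shift and turn from the pose measured when the call began, along the tool's axes at that moment; what a row does not reach only later rows make up. A row lasts 1/12 s, in which the tool goes at most 41.7 mm and 7.16 degrees, less where a joint would pass 70% of its speed; a pose out of reach is approached as far as the arm can. A call with a gripper value outside its range is refused whole. The fingers move at their own pace and stop on an object; the grip force is fixed at half the most. Time passes only in rows, so rows that repeat a pose let the fingers close. It gives the time, the measured TCP pose, the force and the opening at its end, in the units of the state.
- env.sense(): the state, without advancing time (a new reading comes with each control period).
- env.capture(name): name is "side" or "top" or "wrist"; returns a dict with "color" (400x640x3 uint8, red, green, blue), "range_z" (400x640 float32, mm along the optical axis (not along the pixel's ray), 0 where there is no reading), "fx", "fy", "cx", "cy" (pixels), "xyz" and "orientation" of the camera in the world. Camera axes: x right, y up, looking along -z (the intrinsics and any distortion apply to the point x, -y, -z); pixel columns grow to the right and rows downward; lengths in mm; the calibration is good to about 2 mm. A picture is of the moment at which its call begins.
- env.close_job(): hands the job in, once; it reports no verdict.
Trained networks look in a picture, given as the dict that the camera call returned (one of the last four; its "shot" number tells which), for a name from the list of things; names that differ only in an ending like _2 or _b are one class to them, and where a whole thing is asked for, a point or a joint stands for the part that bears it (a point fixed in the world has none). Each returns a list of dicts, best first, with "confidence" (0 to 1); they miss things now and then, are a little off and sometimes report something else, mostly with a low value. They report only what shows in the picture. A call takes as long as a camera call.
- env.search_frame(target, picture): "bbox" ([left, top, right, bottom] in pixels, round what is visible of it).
- env.masks_of(target, picture): "pixels" (400x640 bool, what is visible of it) and "bbox" ([left, top, right, bottom] in pixels, round what is visible of it).
- env.pinpoint(target, picture): "xy" ([column, row] in pixels: a listed point, or the origin of a listed thing).
The state is a dict: "time_s": time; "joints": joint angles; "joint_vel": joint speeds; "tau": joint torques, N m; "tcp_pos": TCP position; "orientation": TCP orientation; "wrist_force": force on the tool from outside, world axes, zero at the start; "torque": the same for the moment, N m; "gripper_width": opening from 0.0 (shut) to 1.0 (fully open).
Only numpy, scipy, OpenCV 4.12 (cv2) and the standard library are available. Lean on these libraries where they do the work, as an engineer would, in place of code of your own. Each camera call takes 0.05 s, during which the arm holds its last target.

TASK

Check the three rollers of the tray bed by hand: with a light fingertip, without leaning on it, stroke every roller round by at least an eighth of a turn and feel whether it runs freely or its bearings bind. One of them binds: then lift that one out of its slots and lay it gently, not dropped, flat on the floor of the white repair crate; leave the two free-running rollers seated in the bed and everything else where it is.

Things in the scene. Friction and masses are not known exactly. Their poses are not given: they have to be found in the camera images.
- conveyor: tray roller bed, fixed: two stainless side channels along its x (360 mm long, 4 mm webs at y = +-128 mm, upper edges 87 mm above the bench) carry three rollers lying along y in slots at x = -90, 0, +90 mm. Slots 12.8 mm wide, 17.5 mm deep, open straight up. Stop plate at x = +180 mm, 103 mm high. Origin on the bench top at the bed's middle, z up
- roller_a_mid (a point): middle of one roller, on its axis, 75 mm above the bench when seated; y along the axle. Three rollers, all alike: grey plastic tube 50 mm across and 240 mm long with dark scuffs, turning endlessly on a steel axle with 11 mm flats; the axle's ends, to 143 mm each side of the middle, rest in the slots and cannot turn there. About 0.5 kg. Which roller is in which slot is mixed
- roller_b_mid (a point): middle of another roller, as roller_a. A free-running tube turns with almost no drag (under 0.1 N at its surface) and runs on for a second or so after a push
- roller_c_mid (a point): middle of the third roller, as roller_a. A binding tube resists with about 2 N at its surface and stops as soon as it is let go
- roller_a_tube (a joint): angle of roller_a's tube about its axle, rad, between -0.1 and 0.1 at the start, endless; it grows when the top of the tube moves towards the bed's +x
- roller_b_tube (a joint): the same for roller_b
- roller_c_tube (a joint): the same for roller_c
- crate: the repair crate: open white plastic crate, fixed, outside 180 mm (its x) by 350 mm (its y) by 75 mm high, walls and floor 4 mm; empty. Origin under its centre on the bench; a roller fits lying along its y, its axis then 29 mm above the bench.
- urchin_1: bystander: a sea urchin, 80 mm wide, 53 mm high, by the crate's near end; origin under its centre
- urchin_2: bystander: a sea urchin, 72 mm wide, 48 mm high, beside the bed; origin under its centre
- urchin_3: bystander: a sea urchin, 80 mm wide, 50 mm high, between the bed and the crate; origin under its centre
- grease: bystander: a grease can, 68 mm wide, 60 mm high, beyond the crate; origin under its centre
- spanner: bystander: a spanner 170 mm long lying flat; origin under its middle
- spoon: bystander: a spoon 190 mm long lying flat; origin under its middle
- bearing: bystander: a ball bearing lying flat, 42 mm wide, 13 mm high; origin under its centre
- roller_a_bearing (a point): middle of the bearing in the +y end of roller_a's tube, 120 mm from the roller's middle. In the binding roller this bearing is pressed in some hundredths of a mm too far, which is why it binds: too little to be seen or measured
- roller_b_bearing (a point): middle of the bearing in the +y end of roller_b's tube, 120 mm from the roller's middle. In the binding roller this bearing is pressed in some hundredths of a mm too far, which is why it binds: too little to be seen or measured
- roller_c_bearing (a point): middle of the bearing in the +y end of roller_c's tube, 120 mm from the roller's middle. In the binding roller this bearing is pressed in some hundredths of a mm too far, which is why it binds: too little to be seen or measured

How it is judged (in metres and radians):
On the way, in this order (a step that is already met when the one before it is completed fails the run):
1. every roller has been stroked round by an eighth of a turn ((value of joint roller_a_tube above 0.6 rad or value of joint roller_a_tube below -0.6 rad) and (value of joint roller_b_tube above 0.6 rad or value of joint roller_b_tube below -0.6 rad) and (value of joint roller_c_tube above 0.6 rad or value of joint roller_c_tube below -0.6 rad)), for 0.1 s.
2. the binding roller has been lifted out of its slots (((y of roller_a_bearing in the frame of roller_a_mid below 0.12 m and height (world z) of roller_a_mid above 0.1 m) or (y of roller_b_bearing in the frame of roller_b_mid below 0.12 m and height (world z) of roller_b_mid above 0.1 m) or (y of roller_c_bearing in the frame of roller_c_mid below 0.12 m and height (world z) of roller_c_mid above 0.1 m))), for 0.1 s.
At the end, for the whole second after the job is handed in: The binding roller lies at rest flat on the crate's floor (its middle 20 to 36 mm above the crate's underside, inside its walls); the two free-running rollers are seated in their own slots, within 8 mm of where they were (((y of roller_a_bearing in the frame of roller_a_mid below 0.12 m and x of roller_a_mid in the frame of crate between -0.065 and 0.065 m and y of roller_a_mid in the frame of crate between -0.04 and 0.04 m and z of roller_a_mid in the frame of crate between 0.02 and 0.036 m and linear speed of roller_a below 0.03 m/s) or (y of roller_a_bearing in the frame of roller_a_mid above 0.12 m and distance of roller_a_mid from where it was at the start of the episode below 0.008 m)) and ((y of roller_b_bearing in the frame of roller_b_mid below 0.12 m and x of roller_b_mid in the frame of crate between -0.065 and 0.065 m and y of roller_b_mid in the frame of crate between -0.04 and 0.04 m and z of roller_b_mid in the frame of crate between 0.02 and 0.036 m and linear speed of roller_b below 0.03 m/s) or (y of roller_b_bearing in the frame of roller_b_mid above 0.12 m and distance of roller_b_mid from where it was at the start of the episode below 0.008 m)) and ((y of roller_c_bearing in the frame of roller_c_mid below 0.12 m and x of roller_c_mid in the frame of crate between -0.065 and 0.065 m and y of roller_c_mid in the frame of crate between -0.04 and 0.04 m and z of roller_c_mid in the frame of crate between 0.02 and 0.036 m and linear speed of roller_c below 0.03 m/s) or (y of roller_c_bearing in the frame of roller_c_mid above 0.12 m and distance of roller_c_mid from where it was at the start of the episode below 0.008 m))); the robot touches nothing.
It fails at once if a roller is leaned on: more than 25 N between a roller and the bed while the fingers are above the rollers, or more than 60 N at any time ((height (world z) of the grasp point above 0.105 m and (contact force between conveyor and roller_a above 25 N or contact force between conveyor and roller_b above 25 N or contact force between conveyor and roller_c above 25 N)) or contact force between conveyor and roller_a above 60 N or contact force between conveyor and roller_b above 60 N or contact force between conveyor and roller_c above 60 N).
It fails at once if a free-running roller is lifted 15 mm ((y of roller_a_bearing in the frame of roller_a_mid above 0.12 m and height (world z) of roller_a_mid above 0.09 m) or (y of roller_b_bearing in the frame of roller_b_mid above 0.12 m and height (world z) of roller_b_mid above 0.09 m) or (y of roller_c_bearing in the frame of roller_c_mid above 0.12 m and height (world z) of roller_c_mid above 0.09 m)).
It fails at once if a roller is dropped or thrown (faster than 1 m/s) (linear speed of any of roller_a, roller_b, roller_c above 1 m/s).
It fails at once if a bystander is shifted by more than 30 mm (distance of any of urchin_1, urchin_2, urchin_3, grease, spanner, spoon, bearing from where it was at the start of the episode above 0.03 m).
It also fails if it takes over 69 s, if anything falls off the work surface, if the arm or the gripper's body presses on something with over 40 N, if the wrist force passes 120 N, or if a joint passes its speed limit or range.

## Working session

There is one attempt and no reset: what is moved stays moved. The work goes in short steps, Python scripts to look and compute and a tool call to move; the robot and the scene stay as the last step left them, time stands still between calls to the robot, and variables do not carry over. Pictures are saved under pics/ and viewed, and the job is handed in when it is done.

Besides the shell and the picture viewer there is one more tool, called after ">>>" as name(argument=value, ...) on one line, values as JSON. carry_out: Moves the arm, as the interface text tells. Its arguments: {"type":"object","properties":{"rows":{"type":"array"}},"required":["rows"]}

```bash
ls; mkdir -p pics; cat > h.py <<'E'
import numpy as np, cv2
from plant import env
def save(p,n): cv2.imwrite('pics/'+n,p['color'][:,:,::-1])
def unproj(p,u,v,z):
    c=np.array([(u-p['cx'])/p['fx']*z, -(v-p['cy'])/p['fy']*z, -z]); return np.array(p['orientation'])@c+np.array(p['xyz'])
def cloud(p):
    v,u=np.mgrid[0:400,0:640]; z=p['range_z']
    c=np.stack([(u-p['cx'])/p['fx']*z, -(v-p['cy'])/p['fy']*z, -z],-1)
    w=c@np.array(p['orientation']).T+np.array(p['xyz']); w[z<=0]=np.nan; return w
def proj(p,X):
    c=(np.array(X)-p['xyz'])@np.array(p['orientation']); return np.array([p['cx']+p['fx']*c[0]/-c[2], p['cy']-p['fy']*c[1]/-c[2]])
def st():
    s=env.sense(); print({k:np.round(v,3).tolist() for k,v in s.items()}); return s
E
python3 - <<'E'
from h import *
st(); print(env.grip_point_offset)
for n in ['top','side','wrist']:
    p=env.capture(n); save(p,n+'0.png'); print(n,p['xyz'],np.round(p['orientation'],3).tolist(),p['fx'],[k for k in p], (p['range_z']>0).mean())
    for t in ['conveyor','crate','roller_a_mid','urchin_1','grease','spanner','spoon','bearing']:
        r=env.pinpoint(t,p)
        o=[]
        for d in r:
            u,v=d['xy']; 
            z=p['range_z'][int(np.clip(v,0,399)),int(np.clip(u,0,639))]
            o.append((round(d['confidence'],2),np.round(d['xy']).tolist(),np.round(unproj(p,u,v,z)).tolist()))
        print(t,o)
E
```

```text
pics
{'time_s': 0.0, 'joints': [1.033, 0.088, 1.372, 0.0, 1.684, -0.103], 'joint_vel': [-0.0, -0.0, -0.001, -0.0, 0.001, -0.001], 'tau': [0.0, -35.186, -31.328, -0.0, 0.011, -0.0], 'tcp_pos': [231.418, 498.382, 230.123], 'orientation': [[-0.001, 0.421, 0.907], [-0.002, 0.907, -0.421], [-1.0, -0.002, -0.0]], 'wrist_force': [0.787, -0.46, -0.055], 'torque': [0.007, 0.022, 0.05], 'gripper_width': 0.998}
18.700000000000003
top [ 473.53730079  -12.49428292 1103.07139364] [[-0.013, 0.999, -0.035], [-1.0, -0.013, 0.001], [0.001, 0.035, 0.999]] 420.8924764905839 ['color', 'range_z', 'fx', 'fy', 'cx', 'cy', 'xyz', 'orientation', 'shot'] 0.9958125
conveyor []
crate [(0.66, [194.0, 205.0], [495.0, 316.0, 8.0])]
roller_a_mid [(0.64, [418.0, 180.0], [546.0, -247.0, 102.0]), (0.29, [363.0, 146.0], [631.0, -119.0, 92.0])]
urchin_1 [(0.78, [285.0, 244.0], [393.0, 77.0, 43.0]), (0.75, [284.0, 190.0], [530.0, 79.0, 46.0])]
grease [(0.88, [184.0, 152.0], [628.0, 324.0, 62.0])]
spanner [(0.98, [196.0, 279.0], [304.0, 310.0, 8.0])]
spoon [(0.77, [446.0, 262.0], [338.0, -340.0, 0.0]), (0.68, [184.0, 150.0
[... 636 characters left out ...]
, 320.0], [544.0, -467.0, 37.0])]
grease [(0.64, [316.0, 171.0], [596.0, 200.0, 74.0])]
spanner [(0.69, [226.0, 189.0], [293.0, 296.0, 4.0]), (0.64, [364.0, 217.0], [614.0, -153.0, 91.0])]
spoon [(0.72, [286.0, 318.0], [328.0, -365.0, 18.0])]
bearing [(0.53, [335.0, 188.0], [657.0, 161.0, 12.0])]
wrist [165.8952396  528.62000552 373.30630077] [[0.422, -0.87, -0.253], [0.906, 0.406, 0.118], [-0.0, -0.279, 0.96]] 322.60729684958784 ['color', 'range_z', 'fx', 'fy', 'cx', 'cy', 'xyz', 'orientation', 'shot'] 0.995984375
conveyor []
crate []
roller_a_mid []
urchin_1 [(0.46, [101.0, 389.0], [211.0, 440.0, 300.0])]
grease []
spanner []
spoon []
bearing [(0.42, [102.0, 388.0], [210.0, 440.0, 300.0])]
```

View pics/top0.png

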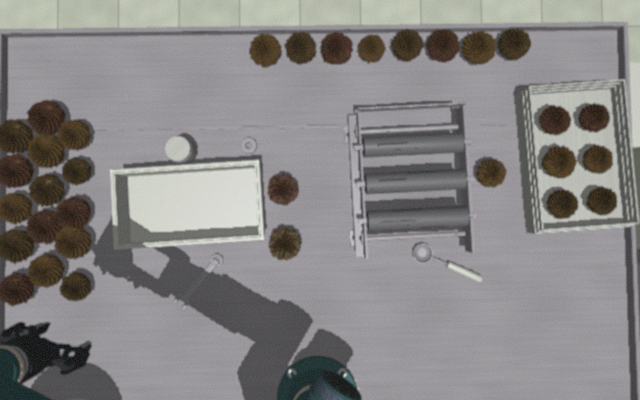

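View pics/side0.png

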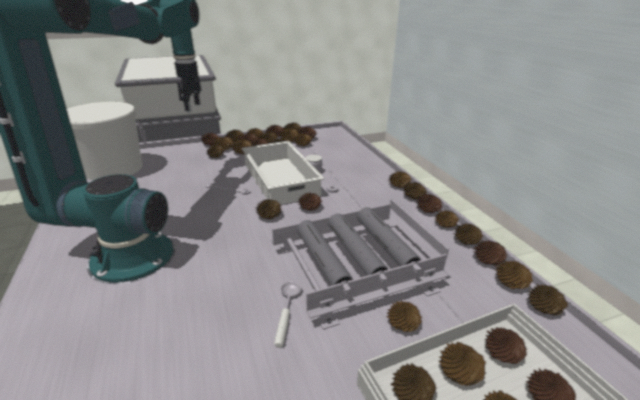

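The top view shows three horizontal rollers at rows of about 143, 181 and 218 (columns 365–468). The crate is at (187,203), with urchins at (283,187) and (284,242) between it and the bed. Next I'll fit the rollers and crate from depth in both views.

```bash
python3 - <<'E'
from h import *
P=[env.capture(n) for n in ['top','side']]
W=[cloud(p) for p in P]
for n,w in zip(['top','side'],W):
    X=w.reshape(-1,3); X=X[~np.isnan(X[:,0])]
    m=(X[:,0]>250)&(X[:,0]<750)&(X[:,1]<-20)&(X[:,1]>-360)
    b=X[m]; tab=X[(abs(X[:,2])<15)&(X[:,0]>200)&(X[:,0]<800)&(abs(X[:,1])<400)]
    print(n,'bench z',np.median(tab[:,2]))
    if n=='top': 
        np.save('b.npy',b)
    # profile
    s=b[(b[:,1]>-250)&(b[:,1]<-180)]
    for x in range(380,720,10):
        q=s[(s[:,0]>x)&(s[:,0]<x+10)]
        if len(q): print(x+5,len(q),np.round(np.percentile(q[:,2],[10,50,90])).tolist(), end=' | ')
    print()
p=P[0]
for t in ['roller_a_mid','crate','conveyor']:
    for k,pp in zip('ts',P):
        for d in env.masks_of(t,pp): print(t,k,round(d['confidence'],2),np.round(d['bbox']),d['pixels'].sum())
for i in range(2):
  w=P[i]['color'][60:280,320:540] if i==0 else P[i]['color'][180:340,250:470]
  cv2.imwrite(f'pics/zoom{i}.png',cv2.resize(w[:,:,::-1],None,fx=2.7,fy=2.7,interpolation=cv2.INTER_CUBIC))
E
```

```text
top bench z 1.9277343577142574
385 98 [-1.0, 1.0, 4.0] | 395 99 [-2.0, 1.0, 4.0] | 405 71 [44.0, 48.0, 51.0] | 415 141 [-1.0, 5.0, 49.0] | 425 69 [-1.0, 2.0, 19.0] | 435 117 [86.0, 92.0, 97.0] | 445 122 [96.0, 99.0, 102.0] | 455 119 [99.0, 101.0, 103.0] | 465 118 [95.0, 99.0, 101.0] | 475 122 [79.0, 91.0, 96.0] | 485 109 [-1.0, 1.0, 4.0] | 495 105 [-1.0, 2.0, 5.0] | 505 97 [-1.0, 1.0, 5.0] | 515 109 [-1.0, 1.0, 80.0] | 525 144 [1.0, 91.0, 96.0] | 535 135 [96.0, 99.0, 102.0] | 545 122 [99.0, 101.0, 104.0] | 555 121 [95.0, 98.0, 101.0] | 565 83 [84.0, 91.0, 95.0] | 575 42 [-1.0, 2.0, 5.0] | 585 107 [-1.0, 1.0, 4.0] | 595 104 [-1.0, 1.0, 4.0] | 605 110 [-1.0, 2.0, 80.0] | 615 232 [-0.0, 87.0, 96.0] | 625 122 [96.0, 99.0, 102.0] | 635 118 [99.0, 101.0, 104.0] | 645 115 [96.0, 99.0, 101.0] | 655 78 [86.0, 92.0, 96.0] | 675 159 [0.0, 44.0, 50.0] | 685 58 [2.0, 48.0, 50.0] | 695 69 [-0.0, 3.0, 4.0] | 705 93 [-1.0, 1.0, 4.0] | 715 101 [-1.0, 1.0, 4.0] | 
side bench z 1.0621858903039652
385 65 [-0.0, 1.0, 3.0] | 395 71 [-1.0, 1.0, 2.0] | 405 139 [-0.0, 42.0, 49.0] | 415 75 [-0.0, 1.0, 48.0] |
[... 217 characters left out ...]
9.0, 95.0] | 535 137 [-0.0, 97.0, 100.0] | 545 116 [-0.0, 3.0, 101.0] | 555 96 [-0.0, 2.0, 99.0] | 565 9 [-0.0, 93.0, 94.0] | 605 66 [72.0, 79.0, 85.0] | 615 129 [69.0, 90.0, 96.0] | 625 94 [1.0, 98.0, 101.0] | 635 104 [-0.0, 2.0, 101.0] | 645 80 [-0.0, 1.0, 98.0] | 655 63 [-1.0, 1.0, 92.0] | 665 1 [-2.0, -2.0, -2.0] | 715 18 [78.0, 89.0, 102.0] | 
roller_a_mid t 0.84 [356. 170. 475. 194.] 2221
roller_a_mid s 0.75 [327. 210. 387. 282.] 1496
roller_a_mid s 0.4 [272. 200. 451. 326.] 5576
crate t 0.88 [108. 159. 264. 252.] 12135
crate s 0.92 [245. 142. 323. 207.] 3282
conveyor t 0.57 [346. 102. 475. 261.] 4044
conveyor t 0.16 [365. 203. 472. 232.] 2118
conveyor s 0.89 [273. 198. 452. 330.] 5884
```

View pics/zoom0.png

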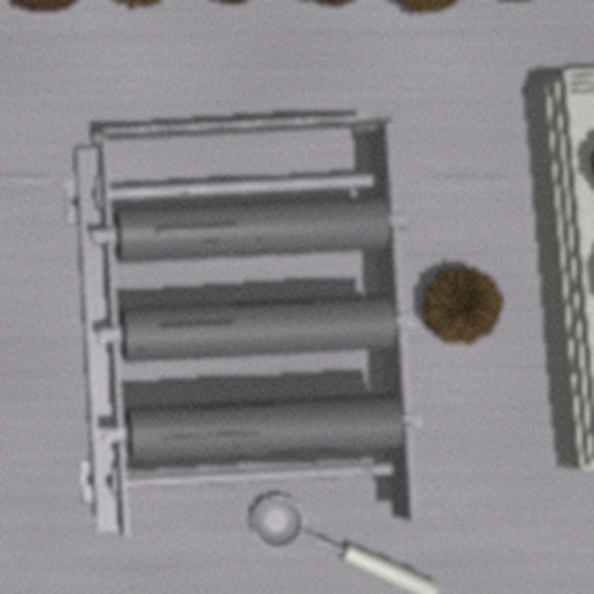

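View pics/zoom1.png

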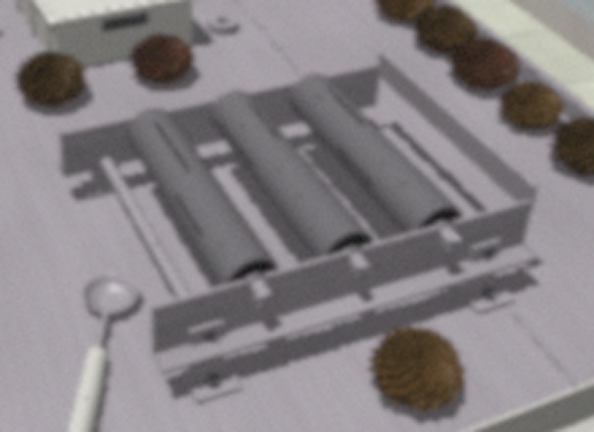

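```bash
python3 - <<'E'
from h import *
from scipy.optimize import least_squares
P=[env.capture(n) for n in ['top','side']]
for n,p in zip(['top','side'],P):
    X=cloud(p).reshape(-1,3); X=X[~np.isnan(X[:,0])]
    for x0 in (455,545,635):
        s=X[(X[:,2]>85)&(X[:,2]<108)&(X[:,1]>-300)&(X[:,1]<-100)]
        # params: x at y=-200, slope, zc
        q=np.array([x0,0.04,75])
        for it in range(4):
            d=np.hypot(s[:,0]-q[0]-q[1]*(s[:,1]+200),s[:,2]-q[2])
            t=s[abs(d-25)<(10 if it==0 else 5)]
            t=t[abs(t[:,0]-q[0]-q[1]*(t[:,1]+200))<26]
            f=lambda q:np.hypot(t[:,0]-q[0]-q[1]*(t[:,1]+200),t[:,2]-q[2])-25
            q=least_squares(f,q,loss='soft_l1').x
        # extent in y: tube
        a=X[(abs(X[:,0]-q[0]-q[1]*(X[:,1]+200))<6)&(X[:,2]>93)&(X[:,2]<106)]
        print(n,np.round(q,3),len(t),'rms',f(q).std(), 'y ext',np.percentile(a[:,1],[0.5,2,98,99.5]).round(1))
    # channel tops, z~87
    c=X[(abs(X[:,2]-88)<6)&(X[:,0]>380)&(X[:,0]<720)]
    for yl,yh in((-90,-20),(-360,-310)):
        k=c[(c[:,1]>yl)&(c[:,1]<yh)]
        if len(k)>10: print(' chan',yl,len(k),k.mean(0).round(1),np.polyfit(k[:,0],k[:,1],1),k[:,0].min(),k[:,0].max())
    # stop plate
    k=X[(X[:,2]>92)&(X[:,2]<110)&(X[:,0]>690)&(X[:,0]<760)&(X[:,1]<-50)&(X[:,1]>-320)]
    if len(k): print(' stop',len(k),k.mean(0).round(1))
    # crate rim
    k=X[(X[:,2]>66)&(X[:,2]<82)&(X[:,1]>100)&(X[:,1]<520)&(X[:,0]>350)&(X[:,0]<600)]
    if n=='top' or 1:
        r=cv2.minAreaRect(k[:,:2].astype(np.float32)); print(' crate rim',r, np.median(k[:,2]))
        fl=X[(X[:,2]>-3)&(X[:,2]<14)&(X[:,1]>180)&(X[:,1]<440)&(X[:,0]>450)&(X[:,0]<540)]; print(' floor',np.median(fl[:,2]),len(fl))
    for t in ['urchin_1','grease','bearing','spanner','spoon']:
        for d in env.masks_of(t,p):
            if d['confidence']<.5: continue
            w=cloud(p)[d['pixels']]; print('  ',t,round(d['confidence'],2),np.nanmedian(w,0).round(),np.nanpercentile(w,[5,95],axis=0).round().tolist())
E
```

```text
top [ 4.53739e+02 -3.90000e-02  7.60280e+01] 1424 rms 1.5609481118533617 y ext [-363.9 -359.6 -129.9 -126.1]
top [ 5.43764e+02 -4.10000e-02  7.61450e+01] 1431 rms 1.5741826037324487 y ext [-361.  -357.6 -127.1 -122.7]
top [ 6.33845e+02 -4.00000e-02  7.63440e+01] 1458 rms 1.58132425416442 y ext [-359.1 -353.9 -122.4 -119.1]
 chan -360 335 [ 546.5 -334.4   89.2] [ 9.66148613e-03 -3.39668863e+02] 435.1752426924094 663.3675544458072
 stop 247 [ 723.4 -212.5  101.6]
 crate rim ((496.5923767089844, 314.8887634277344), (196.4702911376953, 367.4147644042969), 3.0578391551971436) 76.38446531757882
 floor 5.862882894495101 3448
   urchin_1 0.89 [ 566. -445.   40.] [[539.0, -477.0, 25.0], [597.0, -420.0, 48.0]]
   urchin_1 0.73 [532.  83.  42.] [[500.0, 51.0, 27.0], [565.0, 115.0, 50.0]]
   urchin_1 0.71 [395.  79.  45.] [[362.0, 47.0, 32.0], [427.0, 111.0, 53.0]]
   grease 0.76 [633. 333.  61.] [[607.0, 309.0, 23.0], [660.0, 363.0, 65.0]]
   bearing 0.67 [649. 173.  14.] [[631.0, 155.0, 3.0], [666.0, 189.0, 18.0]]
   spanner 0.87 [293. 310.   9.] [[238.0, 254.0, 5.0], [358.0, 357.0, 12.0]]
   
[... 720 characters left out ...]
6.  63.  38.] [[501.0, 47.0, 19.0], [558.0, 89.0, 49.0]]
   urchin_1 0.85 [390.  58.  39.] [[360.0, 42.0, 11.0], [424.0, 97.0, 52.0]]
   urchin_1 0.84 [ 560. -465.   38.] [[537.0, -486.0, 17.0], [591.0, -431.0, 46.0]]
   grease 0.55 [638. 317.  56.] [[608.0, 304.0, 17.0], [661.0, 359.0, 63.0]]
   bearing 0.58 [ 445. -271.   95.] [[429.0, -367.0, 72.0], [471.0, -142.0, 101.0]]
   spanner 0.67 [296. 301.   8.] [[239.0, 246.0, 1.0], [358.0, 358.0, 10.0]]
   spanner 0.53 [ 621. -269.   94.] [[608.0, -361.0, 72.0], [645.0, -143.0, 101.0]]
   spoon 0.9 [ 330. -353.   15.] [[294.0, -424.0, 4.0], [379.0, -256.0, 21.0]]
   spoon 0.64 [ 534. -272.   95.] [[519.0, -365.0, 74.0], [559.0, -140.0, 101.0]]
```

```bash
cat >> h.py <<'E'
def plan(x,y,z,yawdeg=None):
    s=env.sense(); R=np.array(s['orientation']); d=np.array([x,y,z])-s['tcp_pos']
    t=R.T@d; yw=np.degrees(np.arctan2(R[1,1],R[0,1]))
    tr=0 if yawdeg is None else np.radians(yw-yawdeg)
    print('tcp',np.round(s['tcp_pos'],1),'yaw',round(yw,2),'F',np.round(s['wrist_force'],2),'-> shift',np.round(t,1),'turn',round(tr,3))
E
python3 -c "
from h import *
plan(443,-248,150,2.3)"
```

```text
tcp [231.7 498.8 231.3] yaw 65.09 F [ 0.37 -0.05  0.54] -> shift [  81.3 -588.3  506.2] turn 1.096
```

>>> carry_out(rows=[81, -588, 506, 1.096, 0, 81, -588, 506, 1.096, 0, 81, -588, 506, 1.096, 0, 81, -588, 506, 1.096, 0, 81, -588, 506, 1.096, 0, 81, -588, 506, 1.096, 0, 81, -588, 506, 1.096, 0, 81, -588, 506, 1.096, 0, 81, -588, 506, 1.096, 0, 81, -588, 506, 1.096, 0, 81, -588, 506, 1.096, 0, 81, -588, 506, 1.096, 0])

```text
time_s: 3.35
tcp_pos: [367.2, 18.3, 179.7]
orientation: [[0.002, 0.999, 0.04], [0.0, 0.04, -0.999], [-1.0, 0.002, -0.0]]
wrist_force: [0.6, 0.5, -0.4]
gripper_width: 0.001
```

```bash
python3 -c "
from h import *
plan(443,-248,130,2.3)"
```

```text
tcp [367.2  18.3 179.7] yaw 2.29 F [ 0.63  0.55 -0.36] -> shift [ 49.8  65.  269.2] turn -0.0
```

>>> carry_out(rows=[50, 65, 269, 0, 0, 50, 65, 269, 0, 0, 50, 65, 269, 0, 0, 50, 65, 269, 0, 0, 50, 65, 269, 0, 0, 50, 65, 269, 0, 0, 50, 65, 269, 0, 0, 50, 65, 269, 0, 0, 50, 65, 269, 0, 0])

```text
time_s: 4.1
tcp_pos: [442.6, -249.0, 128.8]
orientation: [[0.0, 0.999, 0.037], [0.002, 0.037, -0.999], [-1.0, 0.0, -0.002]]
wrist_force: [0.5, 0.4, 0.5]
gripper_width: 0.001
```

```bash
python3 - <<'E'
from h import *
plan(443,-248,103,2.3)
p=env.capture('wrist'); save(p,'w1.png')
X=cloud(p).reshape(-1,3); X=X[~np.isnan(X[:,0])]
for x0 in (455,545,635):
    s=X[(X[:,2]>85)&(X[:,2]<108)&(X[:,1]>-350)&(X[:,1]<-130)]
    t=s[abs(s[:,0]-x0+.04*(s[:,1]+244))<4]
    if len(t): print(x0,len(t),np.median(t[:,2]),t.mean(0))
plan(443,-248,103,2.3)
E
```

```text
tcp [ 442.6 -249.   128.8] yaw 2.13 F [0.5  0.44 0.54] -> shift [25.8  0.4 -0.9] turn -0.003
455 3832 99.04663239492335 [ 452.75347622 -187.88374792   99.04843152]
545 4810 98.82210697572495 [ 543.44223457 -206.19673374   98.82142267]
635 1262 98.65413776137224 [ 637.1053931  -309.2912216    98.65995049]
tcp [ 442.7 -247.8  129.4] yaw 2.23 F [-0.03  0.52 -0.2 ] -> shift [26.4  0.3  0.2] turn -0.001
```

View pics/w1.png

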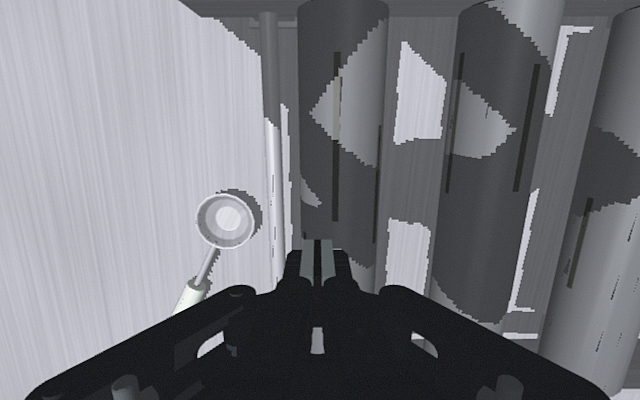

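>>> carry_out(rows=[20, 12, 0, 0, 0, 26, 12, 0, 0, 0, 26, 12, 0, 0, 0, 26, 12, 0, 0, 0])

```text
time_s: 4.48
tcp_pos: [454.2, -246.0, 103.4]
orientation: [[-0.0, 0.999, 0.041], [0.002, 0.041, -0.999], [-1.0, 0.0, -0.002]]
wrist_force: [-0.1, -0.0, 0.4]
gripper_width: -0.001
```

```bash
python3 -c "
from h import *
plan(455,-248,101,2.3)"
```

```text
tcp [ 454.2 -246.   103.4] yaw 2.32 F [-0.09 -0.05  0.38] -> shift [2.4 0.7 2.1] turn 0.0
```

>>> carry_out(rows=[1, 0, 0, 0, 0, 2, 0, 0, 0, 0, 2, 0, 0, 0, 0])

```text
time_s: 4.73
tcp_pos: [454.3, -245.8, 102.2]
orientation: [[0.001, 0.999, 0.041], [0.001, 0.041, -0.999], [-1.0, 0.001, -0.001]]
wrist_force: [0.6, 0.3, -0.2]
gripper_width: 0.001
```

>>> carry_out(rows=[0.5, 0, 0, 0, 0, 1, 0, 0, 0, 0, 1, 0, 0, 0, 0])

```text
time_s: 4.98
tcp_pos: [454.3, -245.9, 101.3]
orientation: [[0.001, 0.999, 0.041], [0.001, 0.041, -0.999], [-1.0, 0.001, -0.001]]
wrist_force: [-0.4, 0.2, -0.6]
gripper_width: -0.002
```

>>> carry_out(rows=[0.5, 0, 0, 0, 0, 0.8, 0, 0, 0, 0, 0.8, 0, 0, 0, 0])

```text
time_s: 5.23
tcp_pos: [454.2, -245.9, 100.4]
orientation: [[0.001, 0.999, 0.041], [0.001, 0.041, -0.999], [-1.0, 0.001, -0.001]]
wrist_force: [-0.2, 0.5, -1.0]
gripper_width: -0.003
```

>>> carry_out(rows=[0.4, 0, 0, 0, 0, 0.6, 0, 0, 0, 0, 0.6, 0, 0, 0, 0])

```text
time_s: 5.48
tcp_pos: [454.3, -246.0, 100.0]
orientation: [[0.001, 0.999, 0.041], [0.001, 0.041, -0.999], [-1.0, 0.001, -0.001]]
wrist_force: [-0.5, 0.3, 0.5]
gripper_width: -0.004
```

>>> carry_out(rows=[0.4, 0, 0, 0, 0, 0.7, 0, 0, 0, 0, 0.7, 0, 0, 0, 0])

```text
time_s: 5.73
tcp_pos: [454.6, -246.0, 99.9]
orientation: [[0.002, 0.999, 0.041], [0.001, 0.041, -0.999], [-1.0, 0.002, -0.001]]
wrist_force: [-0.7, 0.8, 4.1]
gripper_width: 0.001
```

>>> carry_out(rows=[0.6, 3, 0, 0, 0, 0.8, 6, 0, 0, 0, 1.0, 9, 0, 0, 0])

```text
time_s: 5.98
tcp_pos: [463.9, -245.7, 100.0]
orientation: [[0.003, 0.999, 0.041], [0.0, 0.041, -0.999], [-1.0, 0.003, -0.0]]
wrist_force: [-2.0, 1.9, 6.2]
gripper_width: 0.002
```

```bash
python3 -c "
from h import *
p=env.capture('wrist'); save(p,'w2.png'); st()"
```

```text
{'time_s': 6.033, 'joints': [-0.596, 0.095, 1.627, 0.002, 1.417, -0.637], 'joint_vel': [-0.003, -0.005, 0.009, 0.001, 0.001, -0.008], 'tau': [-0.516, -31.235, -27.299, -0.221, -0.51, 0.004], 'tcp_pos': [464.456, -245.711, 99.943], 'orientation': [[0.003, 0.999, 0.041], [0.0, 0.041, -0.999], [-1.0, 0.003, -0.0]], 'wrist_force': [-0.794, 1.673, 4.841], 'torque': [0.223, 0.218, -0.043], 'gripper_width': -0.004}
```

View pics/w2.png

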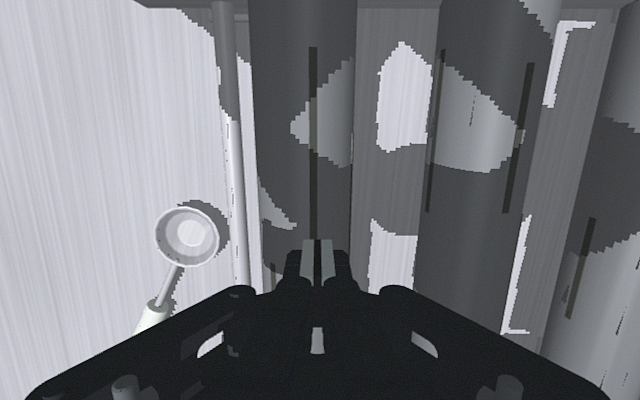

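>>> carry_out(rows=[-6, 0, 0, 0, 0, -6, -18, 0, 0, 0, -4, -18, 0, 0, 0, 0, -18, 0, 0, 0, 0.8, -18, 0, 0, 0, 0.9, -18, 0, 0, 0, 0.9, -12, 0, 0, 0, 0.9, -6, 0, 0, 0, 0.9, 0, 0, 0, 0])

```text
time_s: 6.78
tcp_pos: [465.3, -246.0, 100.0]
orientation: [[0.004, 0.999, 0.041], [-0.0, 0.041, -0.999], [-1.0, 0.004, 0.0]]
wrist_force: [-1.6, 0.7, 4.0]
gripper_width: 0.0
```

>>> carry_out(rows=[-8, 3, 0, 0, 0])

```text
time_s: 6.87
tcp_pos: [468.1, -245.2, 106.3]
orientation: [[0.002, 0.999, 0.041], [0.002, 0.041, -0.999], [-1.0, 0.002, -0.002]]
wrist_force: [-0.6, -0.5, -0.5]
gripper_width: -0.001
```

```bash
python3 -c "
from h import *
p=env.capture('wrist'); save(p,'w3.png'); plan(454,-246,108)
q=env.capture('wrist');q=env.capture('wrist');q=env.capture('wrist');save(q,'w4.png'); plan(454,-246,108)
cv2.imwrite('pics/w34.png',np.hstack([p['color'][:280,150:550,::-1],q['color'][:280,150:550,::-1]]))"
```

```text
tcp [ 469.9 -246.   109.1] yaw 2.37 F [-0.21 -0.5   1.5 ] -> shift [  1.1 -15.8  -0.6] turn 0
tcp [ 468.4 -245.9  107.9] yaw 2.35 F [-0.18  0.67  0.15] -> shift [ -0.2 -14.4  -0.4] turn 0
```

View pics/w34.png

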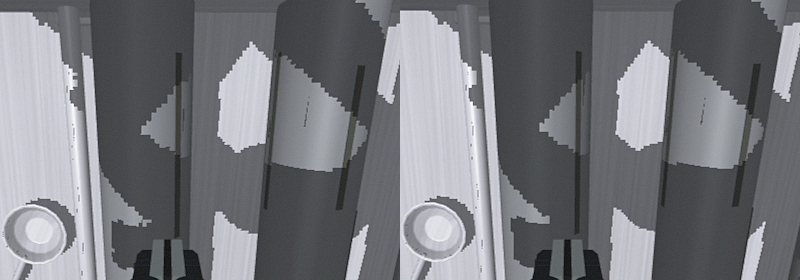

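```bash
cat >> h.py <<'E'
def scuffs(p):
    w=cloud(p); g=p['color'].astype(float).mean(2)
    for x0 in (453.2,543.2,633.2):
        dx=w[...,0]-(x0-.04*(w[...,1]+200)); dz=w[...,2]-75
        m=(w[...,2]>75)&(np.hypot(dx,dz)<30)&(np.hypot(dx,dz)>20)&(w[...,1]>-240)&(w[...,1]<-130)
        if m.sum()<200: continue
        dark=m&(g<35)
        n,l,s,c=cv2.connectedComponentsWithStats(dark.astype(np.uint8))
        o=[]
        for i in range(1,n):
            if s[i,4]>60 and s[i,3]>3*s[i,2]:
                k=l==i; o.append((round(float(np.median(np.degrees(np.arctan2(dx[k],dz[k])))),0),c[i].round().tolist(),int(s[i,3])))
        print(x0,np.percentile(g[m],[1,5,50]).round(),o)
E
python3 -c "
from h import *
p=env.capture('wrist'); scuffs(p)
plan(537,-244,106,2.3)"
```

```text
453.2 [41. 63. 74.] []
543.2 [41. 60. 76.] []
633.2 [43. 64. 74.] []
tcp [ 468.1 -245.7  107.6] yaw 2.34 F [-0.01  0.61 -0.22] -> shift [ 1.8 68.9  1.1] turn 0.001
```

>>> carry_out(rows=[0, 35, 1, 0, 0, 1, 69, 1, 0, 0, 4, 69, 1, 0, 0, 6, 69, 1, 0, 0, 6, 69, 1, 0, 0, 6, 69, 1, 0, 0])

```text
time_s: 7.62
tcp_pos: [535.8, -243.8, 101.3]
orientation: [[0.002, 0.999, 0.04], [0.001, 0.04, -0.999], [-1.0, 0.002, -0.001]]
wrist_force: [-0.7, -0.8, -0.5]
gripper_width: -0.002
```

```bash
sed -i 's/g<35/g<50/' h.py; python3 -c "
from h import *
p=env.capture('wrist'); scuffs(p)
plan(537,-244,99.2,2.3)"
```

```text
453.2 [51. 75. 95.] []
543.2 [57. 83. 97.] []
633.2 [51. 67. 91.] []
tcp [ 536.  -243.9  101.8] yaw 2.3 F [-0.49  0.19 -0.  ] -> shift [2.6 1.  0.1] turn -0.0
```

>>> carry_out(rows=[1, 0, 0, 0, 0, 2, 1, 0, 0, 0, 2.4, 1, 0, 0, 0, 2.4, 1, 0, 0, 0])

```text
time_s: 8.0
tcp_pos: [536.8, -244.1, 99.8]
orientation: [[0.003, 0.999, 0.04], [-0.0, 0.04, -0.999], [-1.0, 0.003, 0.0]]
wrist_force: [-0.5, -0.5, 0.1]
gripper_width: 0.002
```

>>> carry_out(rows=[0.4, 4, 0, 0, 0, 0.4, 8, 0, 0, 0])

```text
time_s: 8.17
tcp_pos: [545.3, -243.8, 100.0]
orientation: [[0.004, 0.999, 0.04], [-0.0, 0.04, -0.999], [-1.0, 0.004, 0.001]]
wrist_force: [-0.7, 0.5, 2.1]
gripper_width: 0.001
```

>>> carry_out(rows=[0.7, 6, 0, 0, 0, 0.7, 12, 0, 0, 0])

```text
time_s: 8.33
tcp_pos: [558.3, -243.3, 99.7]
orientation: [[0.005, 0.999, 0.04], [-0.001, 0.04, -0.999], [-1.0, 0.005, 0.001]]
wrist_force: [0.2, 0.1, -0.2]
gripper_width: 0.001
```

>>> carry_out(rows=[-8, 3, 0, 0, 0])

```text
time_s: 8.42
tcp_pos: [561.0, -242.5, 105.5]
orientation: [[0.002, 0.999, 0.04], [0.001, 0.04, -0.999], [-1.0, 0.002, -0.001]]
wrist_force: [-0.4, 0.2, -0.3]
gripper_width: 0.003
```

```bash
python3 -c "
from h import *
p=env.capture('wrist'); plan(545,-244,108)
q=env.capture('wrist');q=env.capture('wrist');q=env.capture('wrist'); plan(545,-244,108)
cv2.imwrite('pics/w56.png',np.hstack([p['color'][:280,100:500,::-1],q['color'][:280,100:500,::-1]]))
np.savez('q.npz',**{k:np.array(v) for k,v in q.items()})"
```

```text
tcp [ 562.7 -243.2  108.6] yaw 2.32 F [ 1.25 -0.62  0.81] -> shift [  0.5 -17.8   0.1] turn 0
tcp [ 561.5 -243.3  107.9] yaw 2.29 F [-0.54 -0.26 -0.35] -> shift [ -0.1 -16.5   0. ] turn 0
```

View pics/w56.png

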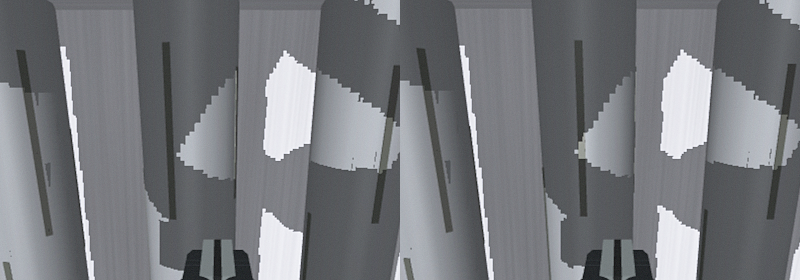

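```bash
python3 -c "
from h import *
plan(630,-240,101.5,2.3)"
```

```text
tcp [ 561.5 -243.3  107.9] yaw 2.29 F [-0.54 -0.26 -0.35] -> shift [ 6.8 68.5 -0.6] turn -0.0
```

>>> carry_out(rows=[0, 35, -0.5, 0, 0, 0, 68.5, -0.5, 0, 0, 4, 68.5, -0.5, 0, 0, 6.5, 68.5, -0.5, 0, 0, 6.5, 68.5, -0.5, 0, 0, 6.5, 68.5, -0.5, 0, 0])

```text
time_s: 9.12
tcp_pos: [629.0, -240.2, 101.6]
orientation: [[0.004, 0.999, 0.04], [-0.001, 0.04, -0.999], [-1.0, 0.004, 0.001]]
wrist_force: [-0.4, 0.1, -0.6]
gripper_width: 0.003
```

```bash
python3 -c "
from h import *
plan(630,-240,99.3,2.3)
q=env.capture('wrist')
np.savez('q3.npz',**{k:np.array(v) for k,v in q.items()})
save(q,'w7.png');plan(630,-240,99.3,2.3)"
```

```text
tcp [ 629.  -240.2  101.6] yaw 2.27 F [-0.37  0.1  -0.57] -> shift [ 2.3  1.  -0.1] turn -0.001
tcp [ 629.1 -240.2  102. ] yaw 2.26 F [-0.4   0.41 -0.14] -> shift [ 2.7  0.9 -0.2] turn -0.001
```

View pics/w7.png

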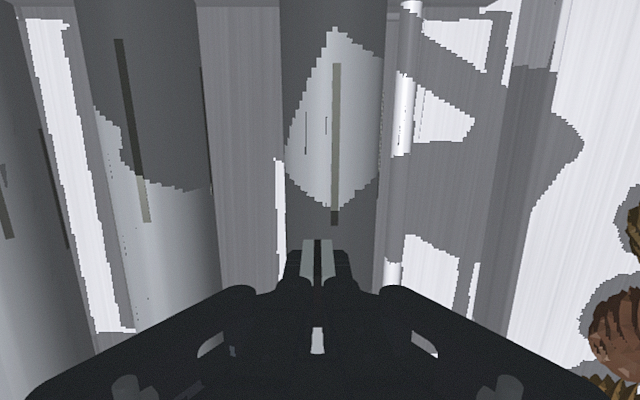

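>>> carry_out(rows=[1.5, 1, 0, 0, 0, 2.6, 1, 0, 0, 0, 2.7, 1, 0, 0, 0, 2.7, 7, 0, 0, 0])

```text
time_s: 9.5
tcp_pos: [635.4, -240.3, 100.0]
orientation: [[0.005, 0.999, 0.039], [-0.002, 0.039, -0.999], [-1.0, 0.005, 0.002]]
wrist_force: [-0.8, -0.3, 0.5]
gripper_width: 0.0
```

>>> carry_out(rows=[1.0, 5, 0, 0, 0, 1.2, 10, 0, 0, 0])

```text
time_s: 9.67
tcp_pos: [646.3, -239.9, 99.8]
orientation: [[0.007, 0.999, 0.039], [-0.002, 0.039, -0.999], [-1.0, 0.007, 0.002]]
wrist_force: [-0.1, 0.7, 1.3]
gripper_width: -0.004
```

>>> carry_out(rows=[-8, 3, 0, 0, 0])

```text
time_s: 9.75
tcp_pos: [648.9, -239.2, 105.6]
orientation: [[0.003, 0.999, 0.039], [-0.0, 0.039, -0.999], [-1.0, 0.003, 0.0]]
wrist_force: [-0.4, -0.3, -0.6]
gripper_width: 0.001
```

```bash
python3 -c "
from h import *
p=env.capture('wrist'); plan(635,-240,108)
q=env.capture('wrist');q=env.capture('wrist');q=env.capture('wrist'); plan(635,-240,108)
cv2.imwrite('pics/w89.png',np.hstack([p['color'][:280,50:450,::-1],q['color'][:280,50:450,::-1]]))
np.savez('q4.npz',**{k:np.array(v) for k,v in q.items()})"
```

```text
tcp [ 650.6 -239.7  108.8] yaw 2.24 F [ 0.2  -0.37  1.55] -> shift [  0.7 -15.6  -0.3] turn 0
tcp [ 649.6 -239.9  108.1] yaw 2.22 F [-0.46  0.32  0.87] -> shift [ -0.  -14.6  -0.5] turn 0
```

View pics/w89.png

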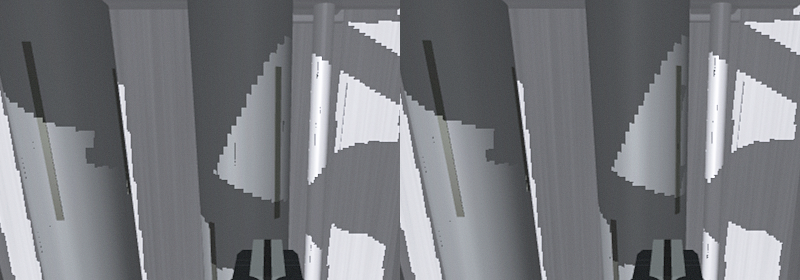

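Roller 1 stopped dead after its stroke, with 1.6–2 N of drag. Rollers 2 and 3 ran on, and their drag was within sensor noise. Next I'll measure how far each has turned.

```bash
cat >> h.py <<'E'
def scuffs(p):
    w=cloud(p); g=p['color'].astype(np.uint8).mean(2).astype(np.uint8)
    bh=cv2.morphologyEx(g,cv2.MORPH_BLACKHAT,np.ones((1,15),np.uint8))
    for x0 in (453.2,543.2,633.2):
        dx=w[...,0]-(x0-.04*(w[...,1]+200)); dz=w[...,2]-75
        m=(w[...,2]>70)&(np.hypot(dx,dz)<30)&(np.hypot(dx,dz)>20)&(w[...,1]>-240)&(w[...,1]<-110)
        dark=m&(bh>0.22*g)&(bh>12)
        n,l,s,c=cv2.connectedComponentsWithStats(dark.astype(np.uint8))
        o=[]
        for i in range(1,n):
            if s[i,4]>40 and s[i,3]>20:
                k=l==i; o.append((round(float(np.median(np.degrees(np.arctan2(dx[k],dz[k])))),0),c[i].round().tolist(),int(s[i,3]),np.nanpercentile(w[...,1][k],[3,97]).round().tolist()))
        print(x0,o)
E
python3 - <<'E'
from h import *
for f in ['q','q3','q4']:
    d=np.load(f+'.npz'); print(f); scuffs({k:d[k] for k in d.files})
print('now'); q=env.capture('wrist'); scuffs(q)
E
```

```text
q
453.2 [(45.0, [134.0, 137.0], 185, [-237.0, -154.0]), (55.0, [148.0, 169.0], 22, [-213.0, -203.0])]
543.2 [(-2.0, [279.0, 89.0], 109, [-188.0, -148.0]), (70.0, [331.0, 130.0], 113, [-208.0, -161.0]), (-2.0, [282.0, 187.0], 58, [-225.0, -198.0])]
633.2 [(48.0, [525.0, 22.0], 39, [-141.0, -126.0]), (4.0, [481.0, 140.0], 156, [-222.0, -154.0]), (-88.0, [412.0, 107.0], 80, [-190.0, -155.0]), (38.0, [502.0, 142.0], 35, [-194.0, -178.0]), (-81.0, [405.0, 220.0], 23, [-240.0, -227.0])]
q3
453.2 [(55.0, [3.0, 173.0], 24, [-213.0, -203.0]), (48.0, [2.0, 202.0], 26, [-226.0, -215.0])]
543.2 [(5.0, [132.0, 127.0], 184, [-223.0, -149.0]), (92.0, [206.0, 130.0], 131, [-219.0, -156.0])]
633.2 [(63.0, [378.0, 123.0], 148, [-208.0, -146.0]), (2.0, [335.0, 134.0], 144, [-213.0, -154.0]), (-65.0, [287.0, 122.0], 37, [-188.0, -172.0]), (-31.0, [305.0, 134.0], 43, [-191.0, -173.0]), (-67.0, [288.0, 178.0], 30, [-209.0, -198.0])]
q4
453.2 []
543.2 [(5.0, [84.0, 80.0], 91, [-182.0, -148.0]), (93.0, [170.0, 129.0], 127, [-217.0, -156.0]), (5.0, [103.0, 176.0], 86, [-225.0, -186.0])]
633.2 [(57.0, [331.0, 128.0], 180, [-218.0, -143.0]), (-34.0, [263.0, 231.0], 26, [-240.0, -227.0])]
now
453.2 []
543.2 [(5.0, [85.0, 83.0], 99, [-186.0, -148.0]), (93.0, [171.0, 129.0], 127, [-216.0, -155.0]), (5.0, [104.0, 179.0], 79, [-225.0, -189.0])]
633.2 [(57.0, [332.0, 128.0], 180, [-218.0, -142.0]), (-34.0, [264.0, 232.0], 26, [-239.0, -227.0])]
```

Rotations since the start are about 60°, 65° and 55°. I'll stroke the third roller once more to confirm it runs freely, because it only ran on briefly.

>>> carry_out(rows=[0, -20, 0, 0, 0, 5, -20, 0, 0, 0, 7.5, -20, 0, 0, 0, 8.3, -19, 0, 0, 0, 8.8, -15, 0, 0, 0, 8.8, -7, 0, 0, 0, 7, 1, 0, 0, 0, 0, 5, 0, 0, 0])

```text
time_s: 10.67
tcp_pos: [654.7, -239.0, 105.4]
orientation: [[0.003, 0.999, 0.039], [-0.0, 0.039, -0.999], [-1.0, 0.003, 0.001]]
wrist_force: [-0.0, -0.2, -0.9]
gripper_width: -0.003
```

```bash
python3 -c "
from h import *
for i in range(5):
  q=env.capture('wrist'); scuffs(q)
plan(455,-247.6,160,2.3)"
```

```text
453.2 []
543.2 [(5.0, [79.0, 128.0], 179, [-223.0, -149.0]), (94.0, [160.0, 129.0], 127, [-216.0, -156.0])]
633.2 [(68.0, [326.0, 130.0], 140, [-213.0, -149.0]), (-39.0, [247.0, 175.0], 137, [-237.0, -174.0])]
453.2 []
543.2 [(5.0, [79.0, 126.0], 178, [-223.0, -149.0]), (94.0, [159.0, 127.0], 126, [-216.0, -155.0])]
633.2 [(69.0, [324.0, 127.0], 137, [-213.0, -149.0]), (-32.0, [249.0, 167.0], 120, [-228.0, -173.0])]
453.2 []
543.2 [(5.0, [80.0, 125.0], 177, [-223.0, -148.0]), (94.0, [160.0, 127.0], 125, [-216.0, -155.0])]
633.2 [(69.0, [324.0, 126.0], 136, [-213.0, -149.0]), (-27.0, [254.0, 173.0], 138, [-237.0, -173.0]), (45.0, [314.0, 229.0], 23, [-238.0, -226.0])]
453.2 []
543.2 [(5.0, [81.0, 126.0], 178, [-223.0, -148.0]), (94.0, [161.0, 128.0], 126, [-216.0, -155.0])]
633.2 [(70.0, [326.0, 129.0], 137, [-213.0, -150.0]), (-23.0, [258.0, 177.0], 139, [-238.0, -173.0]), (49.0, [317.0, 229.0], 23, [-238.0, -226.0])]
453.2 []
543.2 [(5.0, [82.0, 126.0], 178, [-223.0, -148.0]), (94.0, [161.0, 128.0], 126, [-216.0, -155.0])]
633.2 [(69.0, [327.0, 129.0], 144, [-213.0, -148.0]), (-20.0, [261.0, 178.0], 140, [-238.0, -173.0]), (52.0, [319.0, 228.0], 23, [-237.0, -226.0])]
tcp [ 654.1 -239.6  107.2] yaw 2.22 F [ 0.25 -0.36 -0.51] -> shift [ -53.9 -199.     0.4] turn -0.001
```

Roller 3 keeps turning after release (scuff moves from −39° to −20°), so it's free. The near roller, at x≈455, is the one that binds. I'll go above it and open the gripper.

>>> carry_out(rows=[-54, 0, 0, 0, 0, -54, -40, 0, 0, 1, -54, -80, 0, 0, 1, -54, -120, 0, 0, 1, -54, -160, 0, 0, 1, -54, -199, 0.5, 0, 1, -54, -199, 0.5, 0, 1, -54, -199, 0.5, 0, 1, -54, -199, 0.5, 0, 1, -54, -199, 0.5, 0, 1])

```text
time_s: 11.75
tcp_pos: [456.2, -248.0, 160.7]
orientation: [[0.007, 0.999, 0.039], [-0.002, 0.039, -0.999], [-1.0, 0.007, 0.003]]
wrist_force: [0.9, -0.1, 0.2]
gripper_width: 1.001
```

```bash
python3 -c "
from h import *
plan(455,-247,60,2.3)
q=env.capture('wrist'); scuffs(q); save(q,'w10.png')
plan(455,-247,60,2.3)
st()"
```

```text
tcp [ 456.2 -248.   160.7] yaw 2.24 F [ 0.87 -0.06  0.19] -> shift [100.6  -1.8  -1.3] turn -0.001
453.2 [(47.0, [347.0, 121.0], 140, [-235.0, -154.0]), (-74.0, [285.0, 176.0], 41, [-236.0, -210.0])]
543.2 [(-87.0, [415.0, 98.0], 84, [-195.0, -148.0]), (4.0, [468.0, 101.0], 92, [-198.0, -149.0]), (4.0, [460.0, 170.0], 38, [-226.0, -203.0]), (-65.0, [415.0, 176.0], 50, [-239.0, -207.0])]
633.2 [(-97.0, [550.0, 67.0], 77, [-170.0, -125.0]), (36.0, [627.0, 113.0], 87, [-200.0, -152.0]), (-19.0, [584.0, 164.0], 78, [-231.0, -186.0]), (-82.0, [534.0, 180.0], 44, [-239.0, -209.0]), (36.0, [605.0, 196.0], 32, [-239.0, -219.0])]
tcp [ 456.3 -247.9  160.5] yaw 2.26 F [ 0.83 -0.55 -0.21] -> shift [100.5  -1.9  -1.2] turn -0.001
{'time_s': 11.8, 'joints': [-0.608, 0.039, 1.562, 0.002, 1.534, -0.648], 'joint_vel': [0.005, 0.007, -0.002, 0.001, 0.004, -0.001], 'tau': [-0.172, -32.689, -30.461, -0.005, -0.007, 0.001], 'tcp_pos': [456.337, -247.91, 160.496], 'orientation': [[0.006, 0.999, 0.039], [-0.002, 0.039, -0.999], [-1.0, 0.006, 0.002]], 'wrist_force': [0.83, -0.545, -0.214], 'torque': [-0.005, 0.053, -0.039], 'gripper_width': 1.0}
```

View pics/w10.png

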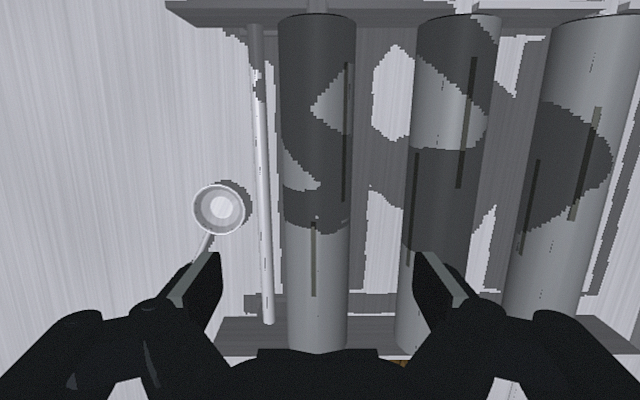

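```bash
python3 -c "
from h import *
q=env.capture('wrist'); w=cloud(q)
X=w.reshape(-1,3)
for x0 in (453.2,543.2):
  dx=X[:,0]-(x0-.04*(X[:,1]+200))
  m=(X[:,2]>90)&(X[:,2]<106)&(abs(dx)<28)
  a=X[m]; h,e=np.histogram(a[:,1],bins=np.arange(-400,-90,2)); print([(int(e[i]),int(h[i])) for i in range(len(h)) if h[i]][:8],[(int(e[i]),int(h[i])) for i in range(len(h)) if h[i]][-6:])
  k=X[(X[:,2]>80)&(abs(dx)<30)&(X[:,1]>-240)&(X[:,1]<-130)]
  from scipy.optimize import least_squares
  f=lambda p:np.hypot(k[:,0]-p[0]+.04*(k[:,1]+200),k[:,2]-p[1])-25
  print(least_squares(f,[x0,75],loss='soft_l1').x)
"
```

```text
[(-366, 1), (-364, 7), (-362, 41), (-360, 95), (-358, 100), (-356, 98), (-354, 115), (-352, 102)] [(-138, 249), (-136, 247), (-134, 245), (-132, 255), (-130, 167), (-128, 59)]
[453.32282858 197.19455105]
[(-366, 12), (-364, 16), (-362, 16), (-360, 20), (-358, 25), (-356, 27), (-354, 29), (-352, 32)] [(-134, 241), (-132, 258), (-130, 242), (-128, 253), (-126, 122), (-124, 16)]
[543.61206124  74.85779926]
```

>>> carry_out(rows=[30, -1.5, 0, 0, 1, 55, -1.5, 0, 0, 1, 75, -1.5, 0, 0, 1, 90, -1.5, 0, 0, 1, 100, -1.5, 0, 0, 1, 104, -1.5, 0, 0, 1, 104, -1.5, 0, 0, 1, 104, -1.5, 0, 0, 1])

```text
time_s: 12.52
tcp_pos: [456.3, -248.5, 57.1]
orientation: [[0.007, 0.999, 0.04], [-0.003, 0.04, -0.999], [-1.0, 0.007, 0.003]]
wrist_force: [0.1, 0.3, -1.0]
gripper_width: 1.002
```

```bash
python3 -c "
from h import *
plan(455.2,-248,56,2.3)
q=env.capture('wrist'); save(q,'w11.png'); q=env.capture('side'); cv2.imwrite('pics/s11.png',cv2.resize(q['color'][120:340,230:480,::-1],None,fx=2.5,fy=2.5))
"
```

```text
tcp [ 456.3 -248.5   57.1] yaw 2.29 F [ 0.1   0.31 -0.96] -> shift [ 1.1 -1.1 -0.5] turn -0.0
```

View pics/w11.png

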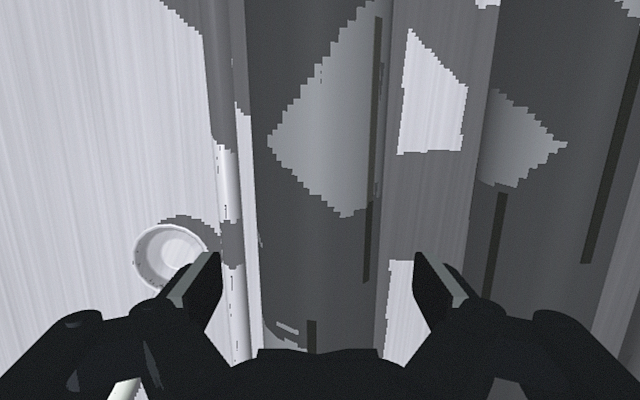

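View pics/s11.png

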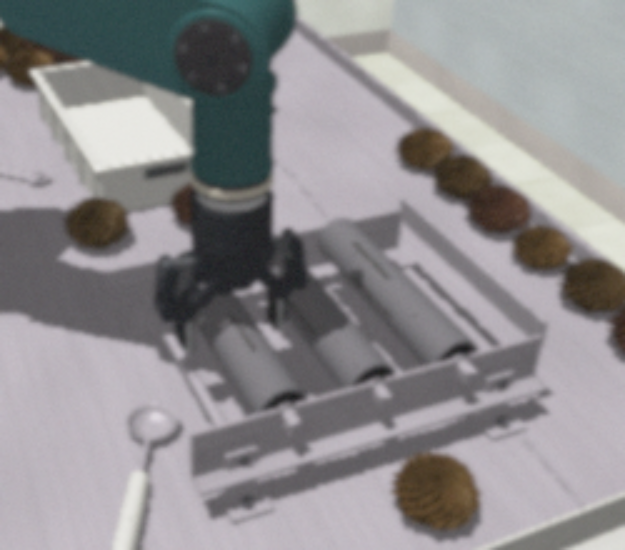

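>>> carry_out(rows=[5, -1.2, -0.5, 0, 1, 6, -1.2, -0.5, 0, 1, 6, -1.2, -0.5, 0, 1, 6, -1.2, -0.5, 0, 0.75, 6, -1.2, -0.5, 0, 0.7, 6, -1.2, -0.5, 0, 0.65, 6, -1.2, -0.5, 0, 0.6, 6, -1.2, -0.5, 0, 0.5, 6, -1.2, -0.5, 0, 0, 6, -1.2, -0.5, 0, 0, 6, -1.2, -0.5, 0, 0])

```text
time_s: 13.53
tcp_pos: [455.9, -248.4, 52.5]
orientation: [[0.01, 0.999, 0.04], [-0.004, 0.04, -0.999], [-1.0, 0.01, 0.004]]
wrist_force: [1.2, 1.2, 4.2]
gripper_width: 0.567
```

>>> carry_out(rows=[-4, 0, 0, 0, 0, -8, 0, 0, 0, 0, -12, 0, 0, 0, 0, -16, 0, 0, 0, 0, -20, 0, 0, 0, 0, -20, 0, 0, 0, 0])

```text
time_s: 14.03
tcp_pos: [454.7, -247.9, 71.5]
orientation: [[0.007, 0.999, 0.04], [-0.003, 0.04, -0.999], [-1.0, 0.007, 0.003]]
wrist_force: [-0.4, -0.0, -4.9]
gripper_width: 0.568
```

```bash
python3 -c "
from h import *
st()
q=env.capture('wrist'); save(q,'w12.png'); q=env.capture('side'); cv2.imwrite('pics/s12.png',cv2.resize(q['color'][120:340,230:480,::-1],None,fx=2.5,fy=2.5))
"
```

```text
{'time_s': 14.033, 'joints': [-0.61, 0.1, 1.682, 0.002, 1.353, -0.65], 'joint_vel': [-0.004, 0.0, 0.009, -0.018, 0.003, 0.007], 'tau': [0.178, -35.514, -31.025, 0.19, -0.006, -0.029], 'tcp_pos': [454.671, -247.871, 71.498], 'orientation': [[0.007, 0.999, 0.04], [-0.003, 0.04, -0.999], [-1.0, 0.007, 0.003]], 'wrist_force': [-0.419, -0.001, -4.851], 'torque': [-0.033, 0.012, -0.032], 'gripper_width': 0.568}
```

View pics/s12.png

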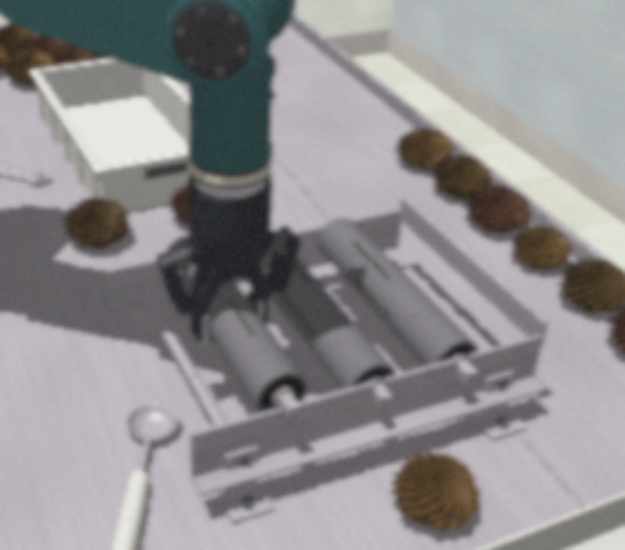

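>>> carry_out(rows=[-15, 0, 0, 0, 0, -35, 0, 0, 0, 0, -60, 0, 0, 0, 0, -85, 0, 0, 0, 0, -100, 0, 0, 0, 0, -105, 0, 0, 0, 0, -105, 0, 0, 0, 0, -105, 0, 0, 0, 0])

```text
time_s: 14.8
tcp_pos: [452.7, -247.2, 174.5]
orientation: [[0.003, 0.999, 0.039], [-0.001, 0.039, -0.999], [-1.0, 0.003, 0.001]]
wrist_force: [-0.1, -0.2, -6.5]
gripper_width: 0.572
```

```bash
python3 -c "
from h import *
plan(495.5,313,175,3.2); st()
"
```

```text
tcp [ 452.7 -247.2  174.5] yaw 2.26 F [-0.11 -0.24 -6.5 ] -> shift [  -1.    64.9 -558.1] turn -0.016
{'time_s': 14.8, 'joints': [-0.61, 0.027, 1.547, 0.001, 1.565, -0.65], 'joint_vel': [0.001, 0.014, 0.025, 0.001, 0.0, -0.0], 'tau': [-0.004, -35.933, -34.69, -0.0, -0.068, 0.0], 'tcp_pos': [452.687, -247.228, 174.541], 'orientation': [[0.003, 0.999, 0.039], [-0.001, 0.039, -0.999], [-1.0, 0.003, 0.001]], 'wrist_force': [-0.111, -0.242, -6.499], 'torque': [-0.04, 0.014, -0.005], 'gripper_width': 0.572}
```

>>> carry_out(rows=[0, 1, -10, 0, 0, 0, 3, -28, 0, 0, 0, 6, -53, 0, 0, 0, 9, -80, -0.004, 0, 0, 12, -107, -0.005, 0, 0, 15, -134, -0.006, 0, 0, 19, -161, -0.007, 0, 0, 22, -188, -0.008, 0, 0, 25, -215, -0.009, 0, 0, 28, -242, -0.01, 0, 0, 31, -269, -0.011, 0, 0, 34, -296, -0.012, 0])

```text
time_s: 15.8
tcp_pos: [473.2, 51.9, 172.1]
orientation: [[-0.001, 0.999, 0.052], [-0.001, 0.052, -0.999], [-1.0, -0.001, 0.001]]
wrist_force: [0.7, -0.6, -5.3]
gripper_width: 0.569
```

```bash
python3 -c "
from h import *
plan(495.5,313,175,3.2)
"
```

```text
tcp [473.2  51.9 172.1] yaw 2.97 F [ 0.66 -0.64 -5.29] -> shift [  -3.1   35.8 -259.6] turn -0.004
```

>>> carry_out(rows=[-3, 4, -30, 0, 0, -3, 8, -60, 0, 0, -3, 12, -90, 0, 0, -3, 16, -120, 0, 0, -3, 20, -150, 0, 0, -3, 25, -180, 0, 0, -3, 30, -210, -0.004, 0, -3, 33, -235, -0.004, 0, -3, 35, -250, -0.004, 0, -3, 36, -260, -0.004, 0, -3, 36, -260, -0.004, 0, -3, 36, -260, -0.004, 0])

```text
time_s: 16.8
tcp_pos: [495.2, 312.6, 173.9]
orientation: [[-0.003, 0.998, 0.056], [-0.003, 0.056, -0.998], [-1.0, -0.003, 0.003]]
wrist_force: [0.1, -0.1, -6.2]
gripper_width: 0.571
```

```bash
python3 - <<'E'
from h import *
plan(495.5,313,40,3.2)
q=env.capture('top'); cv2.imwrite('pics/t13.png',cv2.resize(q['color'][90:310,60:330,::-1],None,fx=2.7,fy=2.7))
s=env.capture('side'); cv2.imwrite('pics/s13.png',cv2.resize(s['color'][60:260,180:400,::-1],None,fx=2.7,fy=2.7))
X=cloud(q).reshape(-1,3)
k=X[(X[:,2]>110)&(X[:,2]<240)&(X[:,1]>140)&(X[:,1]<490)&(abs(X[:,0]-495)<60)]
h,e=np.histogram(k[:,1],bins=np.arange(140,490,5));print([(int(a),int(b)) for a,b in zip(e,h) if b])
E
```

```text
tcp [495.2 312.6 173.9] yaw 3.21 F [ 0.12 -0.13 -6.23] -> shift [133.9   0.7  -0.7] turn 0.0
[(170, 10), (175, 10), (180, 15), (185, 10), (190, 86), (195, 63), (200, 53), (205, 60), (210, 52), (215, 54), (220, 55), (225, 56), (230, 54), (235, 57), (240, 53), (245, 56), (250, 48), (255, 57), (260, 60), (265, 53), (270, 55), (275, 55), (280, 55), (285, 58), (290, 57), (295, 70), (300, 131), (305, 109), (310, 46), (315, 34), (320, 16), (325, 2)]
```

View pics/t13.png

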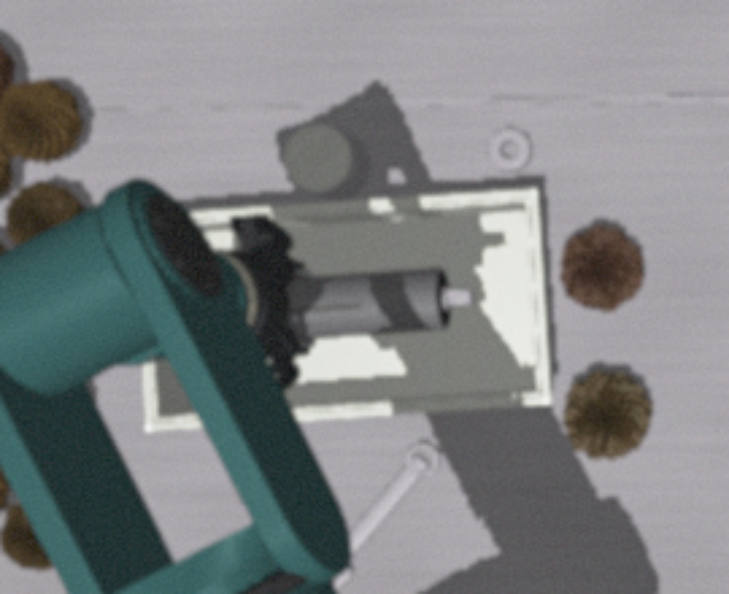

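View pics/s13.png

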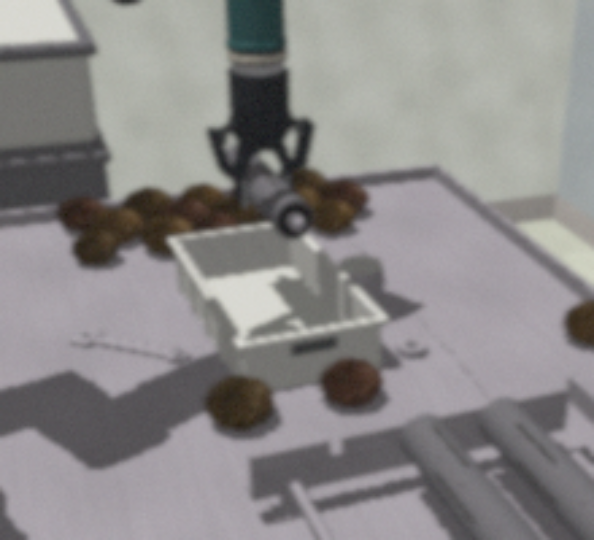

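The roller is level over the crate, with its tube end at y≈191, which puts the middle at ≈311. Lowering.

>>> carry_out(rows=[10, 0.5, 0, 0, 0, 25, 0.5, 0, 0, 0, 45, 0.5, 0, 0, 0, 65, 0.5, 0, 0, 0, 85, 0.5, 0, 0, 0, 105, 0.5, 0, 0, 0, 122, 0.5, 0, 0, 0, 135, 0.5, 0, 0, 0, 143, 0.5, 0, 0, 0, 150, 0.5, 0, 0, 0, 153, 0.5, 0, 0, 0, 153, 0.5, 0, 0, 0])

```text
time_s: 17.9
tcp_pos: [496.0, 311.5, 21.4]
orientation: [[-0.002, 0.999, 0.054], [-0.002, 0.054, -0.999], [-1.0, -0.002, 0.002]]
wrist_force: [0.1, -0.7, -5.2]
gripper_width: 0.57
```

```bash
python3 -c "
from h import *
plan(495.5,313,10,3.2)"
```

```text
tcp [496.  311.5  21.4] yaw 3.1 F [ 0.08 -0.67 -5.15] -> shift [11.4 -0.4 -1.6] turn -0.002
```

Contact is expected at TCP z≈6.5, so I'll go down slowly.

>>> carry_out(rows=[3, 0, 0, 0, 0, 6, 0, 0, 0, 0, 9, 0, 0, 0, 0, 11, 0, 0, 0, 0, 12, 0, 0, 0, 0, 13, 0, 0, 0, 0, 13, 0, 0, 0, 0])

```text
time_s: 18.48
tcp_pos: [495.8, 311.4, 8.2]
orientation: [[-0.002, 0.999, 0.054], [-0.002, 0.054, -0.999], [-1.0, -0.002, 0.002]]
wrist_force: [0.0, -0.9, -4.9]
gripper_width: 0.568
```

>>> carry_out(rows=[0.7, 0, 0, 0, 0, 1.4, 0, 0, 0, 0, 1.4, 0, 0, 0, 0])

```text
time_s: 18.73
tcp_pos: [495.8, 311.4, 6.7]
orientation: [[-0.002, 0.999, 0.054], [-0.002, 0.054, -0.999], [-1.0, -0.002, 0.002]]
wrist_force: [0.5, 0.7, -4.8]
gripper_width: 0.569
```

>>> carry_out(rows=[0.6, 0, 0, 0, 0, 1.2, 0, 0, 0, 0, 1.2, 0, 0, 0, 0])

```text
time_s: 18.98
tcp_pos: [495.9, 311.4, 6.6]
orientation: [[-0.002, 0.999, 0.054], [-0.002, 0.054, -0.999], [-1.0, -0.002, 0.002]]
wrist_force: [-2.9, -0.9, 2.0]
gripper_width: 0.572
```

The roller is resting on the floor: the load went from −4.9 to +2 N. I'll open gently.

>>> carry_out(rows=[0, 0, 0, 0, 0.58, 0, 0, 0, 0, 0.62, 0, 0, 0, 0, 0.68, 0, 0, 0, 0, 0.75, 0, 0, 0, 0, 0.85, 0, 0, 0, 0, 1, 0, 0, 0, 0, 1, 0, 0, 0, 0, 1])

```text
time_s: 19.65
tcp_pos: [496.0, 311.5, 6.7]
orientation: [[-0.002, 0.999, 0.054], [-0.002, 0.054, -0.999], [-1.0, -0.002, 0.002]]
wrist_force: [1.0, -0.8, -0.2]
gripper_width: 1.004
```

```bash
python3 -c "
from h import *
plan(495.5,313,150,3.2)
q=env.capture('wrist'); save(q,'w14.png')"
```

```text
tcp [496.  311.5   6.7] yaw 3.11 F [ 0.98 -0.78 -0.23] -> shift [-143.3   -0.7   -1.2] turn -0.002
```

View pics/w14.png

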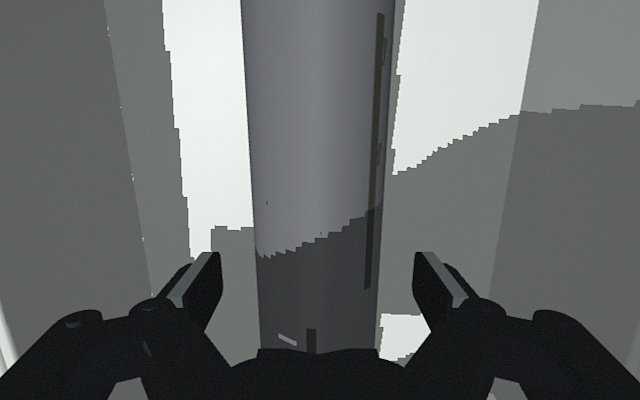

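The fingers are clear on both sides of the tube (columns 255–380, fingers at 215 and 415). Raising.

>>> carry_out(rows=[-8, 0, 0, 0, 1, -25, 0, 0, 0, 1, -55, 0, 0, 0, 1, -90, 0, 0, 0, 1, -125, 0, 0, 0, 1, -160, 0, 0, 0, 1, -195, 0, 0, 0, 1, -220, -40, 0, 0, 1, -220, -80, 0, 0, 1, -220, -120, 0, 0, 1, -220, -150, 0, 0, 1, -220, -150, 0, 0, 1])

```text
time_s: 20.7
tcp_pos: [341.8, 303.6, 228.4]
orientation: [[-0.002, 0.998, 0.058], [-0.001, 0.058, -0.998], [-1.0, -0.003, 0.001]]
wrist_force: [0.6, -1.1, 0.1]
gripper_width: 1.002
```

```bash
python3 - <<'E'
from h import *
st()
P={n:env.capture(n) for n in ['top','side','wrist']}
cv2.imwrite('pics/end.png',np.vstack([P['top']['color'],P['side']['color']])[:, :, ::-1][::1,::1])
for n in P:
    save(P[n],'end_'+n+'.png')
    X=cloud(P[n]).reshape(-1,3); X=X[~np.isnan(X[:,0])]
    k=X[(X[:,2]>42)&(X[:,2]<60)&(abs(X[:,0]-496)<60)&(abs(X[:,1]-313)<150)]
    if len(k)>20: print(n,'crate roller',len(k),np.percentile(k,[2,50,98],axis=0).round(1).tolist())
    for x0 in (543.2,633.2,453.2):
        a=X[(abs(X[:,0]-x0+.04*(X[:,1]+200))<5)&(X[:,2]>85)&(X[:,2]<140)&(X[:,1]<-100)&(X[:,1]>-380)]
        if len(a)>20: print(n,x0,len(a),np.percentile(a,[2,50,98],axis=0).round(1).tolist())
    for t in ['urchin_1','grease','bearing','spanner','spoon']:
        if n!='top': continue
        for d in env.masks_of(t,P[n]):
            if d['confidence']>.5: print('  ',t,np.nanmedian(cloud(P[n])[d['pixels']],0).round())
E
```

```text
{'time_s': 20.7, 'joints': [0.602, -0.119, 1.58, 0.001, 1.683, 0.544], 'joint_vel': [-0.04, 0.078, -0.069, -0.043, -0.079, -0.036], 'tau': [0.549, -26.839, -31.223, 0.163, 0.205, 0.207], 'tcp_pos': [341.77, 303.627, 228.367], 'orientation': [[-0.002, 0.998, 0.058], [-0.001, 0.058, -0.998], [-1.0, -0.003, 0.001]], 'wrist_force': [0.597, -1.114, 0.137], 'torque': [0.003, -0.045, -0.037], 'gripper_width': 1.002}
top crate roller 1686 [[471.4, 196.5, 42.8], [494.6, 313.2, 52.5], [518.8, 427.9, 58.3]]
top 543.2 429 [[536.5, -357.1, 92.8], [544.8, -239.2, 100.9], [552.6, -122.2, 104.6]]
top 633.2 426 [[627.0, -354.5, 90.2], [634.5, -236.6, 101.0], [642.1, -117.9, 104.8]]
   urchin_1 [395.  79.  44.]
   urchin_1 [ 568. -445.   40.]
   urchin_1 [532.  83.  41.]
   grease [633. 333.  61.]
   spanner [302. 303.   9.]
   spanner [ 632. -237.   97.]
   spoon [ 346. -296.   14.]
side crate roller 342 [[468.3, 193.8, 42.5], [487.6, 301.1, 52.2], [513.0, 427.0, 56.9]]
side 543.2 253 [[537.6, -365.7, 88.5], [545.7, -272.1, 100.1], [553.6, -134.6, 102.2]]
side 633.2 219 [[627.3, -362.0, 90.8], [635.3, -264.4, 99.9], [642.8, -126.4, 102.2]]
wrist crate roller 8799 [[471.0, 216.0, 42.5], [489.3, 336.8, 50.8], [514.1, 427.9, 54.0]]
```

View pics/end_top.png

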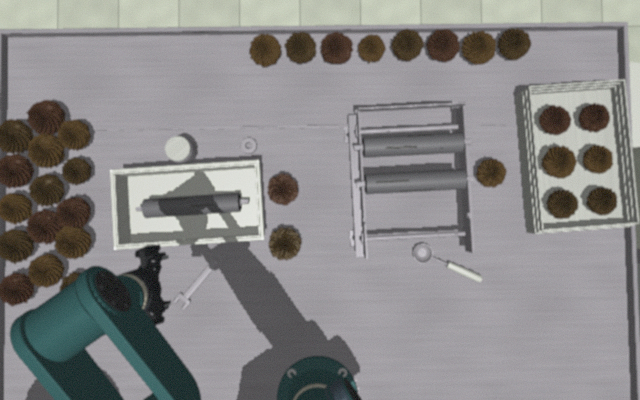

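View pics/end_side.png

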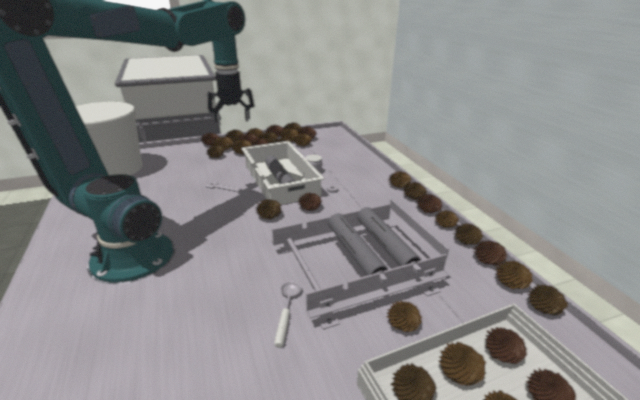

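The roller lies flat in the crate (pixels 142–248, row 204). The other two are seated at rows 143 and 181, and the bystanders haven't moved. Handing in.

```bash
python3 -c "
from h import *
print(env.close_job())"
```

```text
the job is handed in; nothing more can be done
None
```

The binding roller is now lying flat in the repair crate, and the job is handed in at about 21 s of the 69 s allowed. `close_job()` gives no verdict, so everything below comes from my own measurements.

**Finding the binding roller:** I stroked all three with the shut fingertips, pressing with about 6 N at most.
- **Near roller (bed x = −90 mm):** it dragged at about 1.6–2 N and stopped dead when let go, so it binds.
- **Middle and far rollers:** their drag was within the sensor noise and both ran on after release. The far one ran on only briefly at first, so I stroked it again; its scuff mark then kept turning after release, which showed it runs freely.
- **Rotation:** estimated at about 60°, 65° and 55° (near, middle, far), against the 45° required. I worked these out partly by eye from the scuff marks.

**Moving it:** I gripped the near roller at its middle, lifted it level and lowered it until the crate floor took the load. The gripper then opened and withdrew clear.

**Last checks:**
- **Crate roller:** its middle is about (495, 312) mm, near the crate's centre, and its top is about 53–54 mm up, as expected for lying on the floor.
- **Free rollers:** both are seated, within about 2 mm of where they started.
- **Bystanders:** the urchins and grease can measured within about 2 mm of where they started. The spanner and spoon readings differed by up to about 11 mm, which I put down to what the networks outlined, since both look unmoved in the pictures. The final search did not report the bearing, but it shows in its place in the top picture.

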